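Back the pouch feeder off one notch

ROBOT

A 6-joint arm with a two-finger parallel gripper is mounted at the origin on the work surface. World frame = base frame: x ahead of the robot, y to its left, z up, the work surface at z = 0. Lengths are in mm, angles in rad, forces in N, time in s.
With the tool pointing down it reaches from about 400 to 925 mm from the base axis. Payload 12.5 kg.
Tool frame: the origin (TCP) lies midway between the tips of the shut fingers; the grasp point (between the pads) lies 19 mm behind it (env.pinch_z is the distance from the TCP to the grasp point, in mm); z points along the fingers, y is the line along which they close (so a half turn about z gives the same grasp; the last joint's range is limited). The gripper opens to 95 mm and grips with 3 to 60 N. Pads are 20 mm wide; open, the fingers measure 119 mm over their backs; the gripper's body (75 mm by 180 mm) begins 59 mm behind the grasp point.
Start: joints at [-1.35, 0.491, 1.559, -0, 1.092, -0.106], TCP at [200.657, -591.932, 214.661] pointing down, gripper open.
Joint ranges: [-3.1, 3.1], [-0.84, 2.19], [0.05, 2.79], [-1.13, 4.28], [0.06, 2.93], [-2.69, 2.69]. Speed limits (rad/s): [2.22, 2.22, 2.79, 3.14, 3.14, 3.14].

INTERFACE

Orientations are given as [roll, pitch, yaw] about the fixed x, y, z axes, in that order (R = Rz(yaw) Ry(pitch) Rx(roll)).
In Python, from cell import readout, eyes, job_done, env gives the robot as it stands.
- The arm moves only by the shell command python3 -m jog 'ROWS'. ROWS is a JSON object of lists of equal length, an entry for each row: "dp": the shift along the tool's x, y, z in mm, a list of three; "twist": the turn about the tool's z in degrees; "claw": the closure, from -1 (fully open) to 1 (shut). A call has 1 to 8 rows; each row is the pose to reach, as a shift and turn from the pose commanded when the call began, along the tool's axes at that moment; what a row does not reach only later rows make up. A row lasts 1/12 s, in which the tool goes at most 41.7 mm and 7.16 degrees, less where a joint would pass 70% of its speed; a pose out of reach is approached as far as the arm can. A call with a gripper value outside its range is refused whole. The fingers move at their own pace and stop on an object; the grip force is fixed at half the most. Time passes only in rows, so rows that repeat a pose let the fingers close. It gives the time, the measured TCP pose, the force and the opening at its end, in the units of the state.
- readout.state(): the state, without advancing time (a new reading comes with each control period).
- eyes.read_camera(name): name is "scene" or "top" or "wrist"; returns the picture (400x640x3 uint8, red, green, blue); there is no depth.
- eyes.camera_model(name): a dict with "intrinsics" (3x3 intrinsics, pixels), "R" (3x3) and "t" (3): a world point X has camera coordinates R X + t. Camera axes: x right, y down, z forward; pixel columns grow to the right and rows downward; lengths in mm; the calibration is good to about 2 mm. A picture is of the moment at which its call begins: read the wrist's pose just before it. camera_model takes no time and is no camera call; for the wrist camera it gives the pose at the moment of the call.
- job_done(): hands the job in, once; it reports no verdict.
The state is a dict: "t": time; "joints": joint angles; "qvel": joint speeds; "tau": joint torques, N m; "eef_pos": TCP position; "tcp_rot": TCP orientation; "ft_force": force on the tool from outside, world axes, zero at the start; "moment": the same for the moment, N m; "opening": opening from 0.0 (shut) to 1.0 (fully open).
Only numpy, scipy, OpenCV 4.12 (cv2) and the standard library are available. Lean on these libraries where they do the work, as an engineer would, in place of code of your own. Each camera call takes 0.05 s, during which the arm holds its last target. There are 200 camera calls.

TASK

The feed wheel of the pouch feeder has been advanced one notch too far. With a closed fingertip, lift the red pawl off the toothed wheel by its blue bar until it tips over and stays up, push the orange spokes so that the wheel goes backward (its top towards the pawl's hinge) by one notch and no further, then tip the pawl down again so that it sits in the next notch, and come away. Only touch and push, gently: grip nothing, and leave the spray bottle, the steel cup and the tray where they stand.

Things in the scene. Friction and masses are not known exactly. Their poses are not given: they have to be found in the camera images.
- feeder: Pouch feeder fixed to the bench: dark base plate 200 (x) by 230 (y) by 12 mm, white side plates 140 mm high, a white ear 162 mm high at y 40 to 76 mm carrying the pawl. Origin: on the bench under the machine (base plate x -105 to 95 mm). Axes: z up; x along the level axle (y 0, z 105 mm), toothed wheel and spokes at its +x end; y from the wheel's top towards the pawl's hinge.
- wheel_turn (a joint): Wheel angle (rad), growing as it turns BACKWARD: its top goes to the feeder's +y, towards the pawl's hinge. 8 teeth, one notch = 0.785. At 0 a tooth's steep face touches the seated pawl, which blocks it there; it starts at -0.15 to -0.03, as a notch has 0.2 of play. One notch back, the pawl seats fully from 0.57 to 0.76; past 0.78 it meets the next tooth. Stays where left; drag 0.12 N m.
- spoke_hub (a point): Point on the axle in the plane of the spokes (feeder's x 70, y 0, z 105 mm). Eight round orange spokes, 9 mm thick, 85 mm long from the axle, stand out in this upright plane and turn with the wheel. With the wheel at 0 they stand 22.5, 67.5, 112.5... degrees from straight up, on both sides; wheel angle w turns them by w, the top ones towards the feeder's +y.
- pawl_swing (a joint): Swing of the red pawl (rad): 0 seated in a notch of the toothed wheel (steel, 50 mm radius, feeder's x 13 to 27 mm), growing as its nose lifts, to a stop at 0.96. It is top-heavy: below about 0.54 it falls back onto the wheel by itself, above that it falls to the stop and stays up. The nose is clear of the teeth from 0.25. It takes about 0.5 N at the bar.
- lift_bar (a point): Blue round bar, 10 mm thick, 70 mm long, along the feeder's x, on the pawl. Origin: its centre line, 30 mm from its free -x end; a red arm carries its +x end. Seated, it is at feeder's x -25, y 35, z 213 mm; lifting, it swings about the hinge, over the top, towards +y. Push it level along +y from its -y side to lift, along -y from its +y side to lower. 40 mm free below it.
- spray_bottle: White spray bottle, 66 mm wide, 215 mm high, standing about 230 mm to the feeder's -y. Origin: centre of its underside. Leave it alone.
- gallipot: Small open steel cup, 72 mm wide, 50 mm high, about 210 mm to the feeder's +y. Origin: centre of its underside. Leave it alone.
- instrument_tray: Empty aluminium tray 100 by 180 by 30 mm lying about 195 mm to the feeder's +x. Origin: centre of its underside. Leave it alone.
- feed_wheel: The turning part: rubber roller between the side plates, toothed steel wheel (radius 50 mm at the tips, x 13 to 27 mm), hub and orange spokes. Origin: on the axle at the feeder's x 0, y 0, z 105 mm; local x is the feeder's x.
- pawl: The red pawl with its blue bar. Origin: on its hinge axis (level, along the feeder's x), at the feeder's x 0, y 55, z 155 mm. Its nose reaches 59 mm from the hinge to the wheel's top.

How it is judged (in metres and radians):
On the way, in this order (a step that is already met when the one before it is completed fails the run):
1. the pawl is lifted and stays up while the wheel is still in its first notch (value of joint pawl_swing above 0.6 rad and value of joint wheel_turn below 0.15 rad), for 0.2 s.
2. the wheel is pushed backward with the pawl up (value of joint wheel_turn above 0.35 rad and value of joint pawl_swing above 0.25 rad), for 0.1 s.
At the end, for the whole second after the job is handed in: The wheel stands one notch back from where it was (joint 0.53 to 0.83 rad, at rest) and the pawl is down in that notch (joint below 0.08 rad) (value of joint wheel_turn between 0.53 and 0.83 rad and value of joint pawl_swing below 0.08 rad and velocity of joint wheel_turn between -0.05 and 0.05 rad/s); the robot touches nothing.
It fails at once if the wheel is pushed clearly further back than one notch (beyond 1.1 rad) (value of joint wheel_turn above 1.1 rad).
It fails at once if the wheel is turned forward past its notch (below -0.5 rad) (value of joint wheel_turn below -0.5 rad).
It fails at once if the pawl's bar or the spokes are gripped or forced (over 30 N from the fingers) (contact force between the fingers and pawl above 30 N or contact force between the fingers and feed_wheel above 30 N).
It fails at once if the bottle, cup or tray is moved (over 20 mm), lifted or tipped over (distance of any of spray_bottle, gallipot, instrument_tray from where it was at the start of the episode above 0.02 m or angle between spray_bottle's own z axis and vertical above 0.3 rad).
It also fails if it takes over 58 s, if anything falls off the work surface, if the arm or the gripper's body presses on something with over 40 N, if the wrist force passes 120 N, or if a joint passes its speed limit or range.

## Working session

There is one attempt and no reset: what is moved stays moved. The work goes in short steps, Python scripts to look and compute and a shell command to move; the robot and the scene stay as the last step left them, time stands still between calls to the robot, and variables do not carry over. Pictures are saved under pics/ and viewed, on a budget of 10 in all, crops included, one or two more only if the job needs it, and the job is handed in when it is done.

```bash
mkdir -p pics; python3 - <<'E'
from cell import readout, eyes
import cv2, numpy as np
for n in ("scene","top"):
    im=eyes.read_camera(n); cv2.imwrite(f"pics/{n}0.png",im[:,:,::-1])
    m=eyes.camera_model(n); print(n,np.round(m["intrinsics"],1).tolist(),np.round(m["R"],4).tolist(),np.round(m["t"],1).tolist())
s=readout.state(); print(s["t"],s["eef_pos"],s["tcp_rot"],s["ft_force"])
E
```

```text
scene [[383.6, 0.0, 321.7], [0.0, 383.6, 202.0], [0.0, 0.0, 1.0]] [[-0.2839, 0.9587, -0.0193], [0.6114, 0.1655, -0.7739], [-0.7387, -0.2315, -0.6331]] [118.2, -256.9, 1306.5]
top [[413.7, 0.0, 324.8], [0.0, 413.7, 194.0], [0.0, 0.0, 1.0]] [[-0.1537, -0.9881, -0.007], [-0.9609, 0.1511, -0.2319], [0.2302, -0.0289, -0.9727]] [124.4, 607.5, 879.2]
0.1 [ 200.5901908  -591.68590678  214.13619275] [-3.14057218e+00 -9.97855042e-05  3.26787958e-01] [-0.56248847 -0.06888583 -0.51300826]
```

View pics/scene0.png

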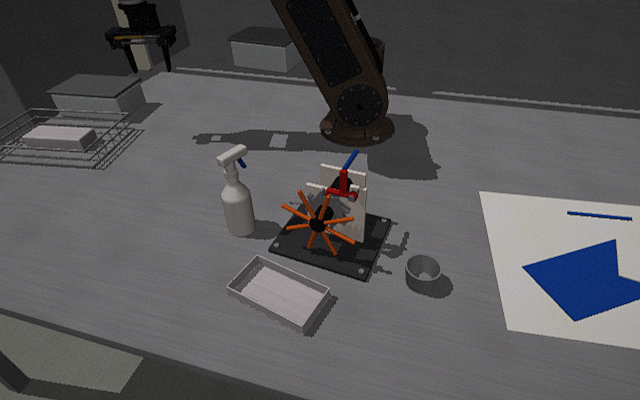

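View pics/top0.png

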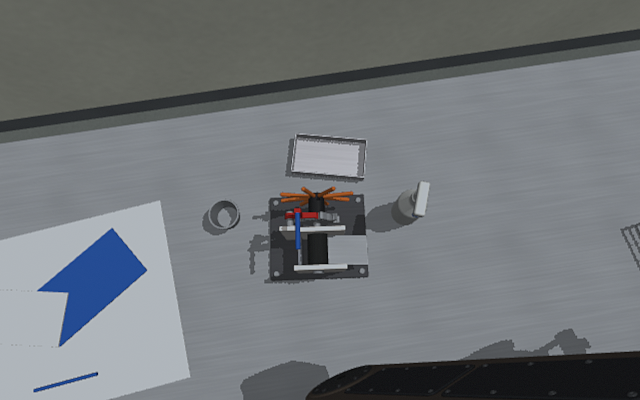

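The scene view shows the feeder at about (330,215), with the spokes towards the camera, the bottle on the left at (237,200) and the cup on the right at (423,273). In the top view the plate spans about (270–368, 195–280) and the blue bar runs from (297,210) to (299,262). So the feeder's x is roughly world +x and its y roughly world +y.

```bash
cat > h.py <<'E'
import numpy as np, cv2
from cell import readout, eyes
def ray(m,p):
    K=np.array(m["intrinsics"]);R=np.array(m["R"]);t=np.array(m["t"])
    return -R.T@t, R.T@np.linalg.inv(K)@np.array([p[0],p[1],1.])
def onz(m,p,z):
    c,d=ray(m,p); return c+d*(z-c[2])/d[2]
def tri(ms,ps):
    A=np.zeros((3,3));b=np.zeros(3);r=[]
    for m,p in zip(ms,ps):
        c,d=ray(m,p);d/=np.linalg.norm(d);P=np.eye(3)-np.outer(d,d);A+=P;b+=P@c;r.append((c,d))
    X=np.linalg.solve(A,b);return X,[np.linalg.norm(np.cross(X-c,d)) for c,d in r]
def proj(m,X):
    x=np.array(m["R"])@X+np.array(m["t"]);x=np.array(m["intrinsics"])@x;return x[:2]/x[2]
def hsv(im,lo,hi): return cv2.inRange(cv2.cvtColor(im,cv2.COLOR_RGB2HSV),lo,hi)
E
python3 - <<'E'
from h import *
ims={n:cv2.imread(f"pics/{n}0.png")[:,:,::-1].copy() for n in("scene","top")}
M={n:eyes.camera_model(n) for n in ims}
roi={"scene":(270,130,400,290),"top":(260,180,375,290)}
ends={}
for n,im in ims.items():
    x0,y0,x1,y1=roi[n]
    b=hsv(im,(100,120,50),(130,255,255));z=np.zeros_like(b);z[y0:y1,x0:x1]=b[y0:y1,x0:x1]
    ys,xs=np.nonzero(z);P=np.c_[xs,ys].astype(float);c=P.mean(0);u=np.linalg.svd(P-c)[2][0];s=(P-c)@u
    r=cv2.minAreaRect(P.astype(np.float32)); print(n,len(P),c,u,s.min(),s.max(),r)
    e=[c+u*s.min(),c+u*s.max()]; e.sort(key=lambda q:q[1]); ends[n]=e
for i in (0,1): print("bar end",tri([M["scene"],M["top"]],[ends["scene"][i],ends["top"][i]]), ends["scene"][i],ends["top"][i])
# plate
t=ims["top"];g=t.max(2);x0,y0,x1,y1=roi["top"]
a=cv2.resize(t[y0:y1,x0:x1],None,fx=5,fy=5,interpolation=cv2.INTER_CUBIC)[:,:,::-1]
s=ims["scene"][140:290,260:400]; s=cv2.resize(s,None,fx=5,fy=5,interpolation=cv2.INTER_CUBIC)[:,:,::-1]
cv2.imwrite("pics/a.png",a);cv2.imwrite("pics/b.png",cv2.resize(s,(560,600)) if 0 else s[:600])
E
```

```text
scene 108 [350.50925926 158.75925926] [-0.56733545  0.82348679] -11.719048363194426 11.869896874672227 ((350.466796875, 158.8209228515625), (4.686737537384033, 23.588197708129883), 34.508522033691406)
top 184 [297.16304348 231.22826087] [0.00897166 0.99995975] -18.24693334166475 17.7695611158723 ((297.5, 231.0), (36.0, 5.0), 90.0)
bar end (array([547.43909252, 101.34169269, 250.95121463]), [np.float64(11.370368210619965), np.float64(11.370368210619933)]) [357.15789082 149.10877777] [296.99933821 212.9820619 ]
bar end (array([496.59293366,  90.0348585 , 171.38163314]), [np.float64(13.597961723412478), np.float64(13.597961723412439)]) [343.77504599 168.5339625 ] [297.32246593 248.99710683]
```

View pics/a.png

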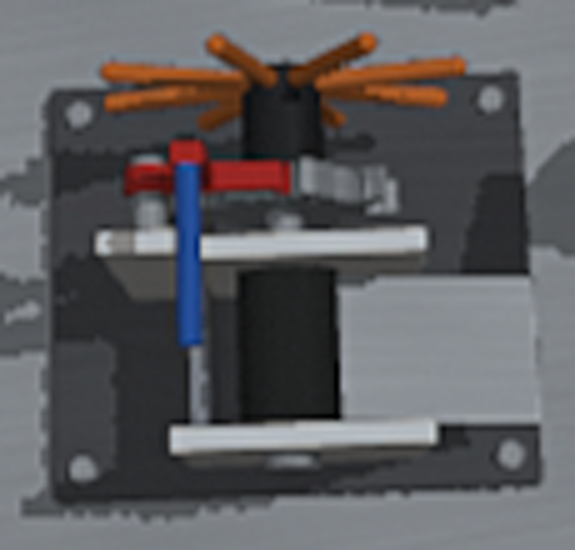

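View pics/b.png

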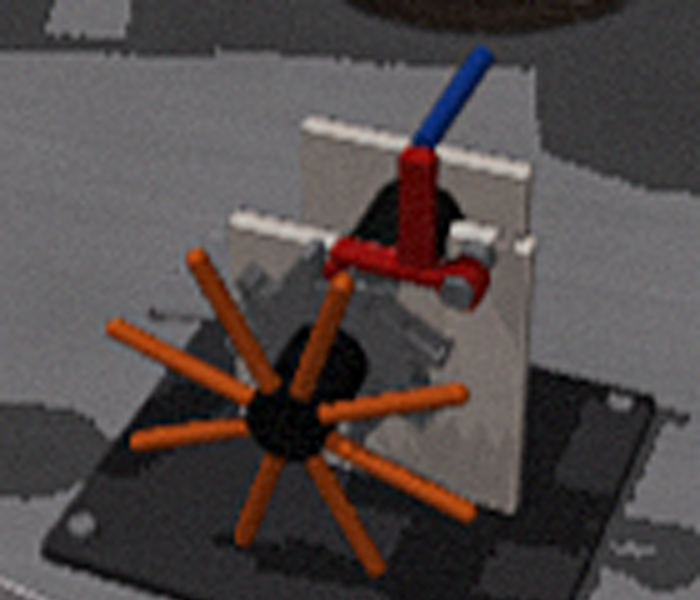

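The top crop shows the plate corners at crop (50,90), (517,72), (540,485) and (55,498), with its screws just inside them. The bar runs from (188,165) to (188,345). The upper spoke tips are at (370,40) and (215,42). In the scene crop those same tips are at (195,255) and (345,280), and the pawl is seated. My first bar triangulation paired the ends the wrong way round, so I'm redoing it.

```bash
python3 - <<'E'
from h import *
M={n:eyes.camera_model(n) for n in("scene","top")};T=M["top"];S=M["scene"]
f=lambda p:np.array(p)/5+[260-.4,180-.4]; g=lambda p:np.array(p)/5+[260-.4,140-.4]
C=np.array([onz(T,f(p),12)[:2] for p in[(50,90),(517,72),(540,485),(55,498)]])
L=np.array([[95,115],[95,-115],[-105,-115],[-105,115.]])
print("sides",[round(np.linalg.norm(C[i]-C[i-1])) for i in range(4)])
l=L-L.mean(0);c=C-C.mean(0);H=l.T@c;yaw=np.arctan2(H[0,1]-H[1,0],H[0,0]+H[1,1])
R=np.array([[np.cos(yaw),-np.sin(yaw)],[np.sin(yaw),np.cos(yaw)]]);o=C.mean(0)-R@L.mean(0)
print("yaw deg",np.degrees(yaw),"origin",o,"resid",np.round(C-(L@R.T+o),1).tolist())
for n,a,b in [("bar +x",(343.8,168.5),(297,213)),("bar -x",(357.2,149.1),(297.3,249)),("spoke -y",g((195,255)),f((370,40))),("spoke +y",g((345,280)),f((215,42)))]:
    X,e=tri([S,T],[a,b]);print(n,np.round(X,1),np.round(e[0],1),"feeder",np.round(R.T@(X[:2]-o),1))
F=lambda x,y,z:np.r_[R@[x,y]+o,z]
for n,X in [("liftbar",F(-25,35,213)),("-x end",F(-55,35,213)),("hub",F(70,0,105))]: print(n,np.round(X,1),"top",proj(T,X),"scene",proj(S,X))
for w in (-.15,-.1,-.05): print(w,[np.round(F(70,-85*np.sin(k-w),105+85*np.cos(k-w)),1).tolist() for k in(-np.pi/8,np.pi/8)])
for n,p,z in(("bottle base approx",(405,210),0),("cup",(225,217),25)): print(n,onz(T,p,z))
E
```

```text
sides [196, 229, 198, 227]
yaw deg -6.865870026911121 origin [539.51092355  59.25775036] resid [[-1.9, -0.2], [-1.0, 1.2], [0.7, 1.3], [2.2, -2.3]]
bar +x [557.6  91.3 211.6] 0.7 feeder [14.2 33.9]
bar -x [488.2 101.1 215.6] 0.3 feeder [-55.9  35.4]
spoke -y [605.   12.4 177.3] 0.2 feeder [ 70.6 -38.7]
spoke +y [612.4  75.  183.5] 0.2 feeder [70.4 24.4]
liftbar [518.9  97.  213. ] top [297.13512124 232.93346616] scene [351.64860002 157.74423291]
-x end [489.1 100.6 213. ] top [297.43626502 248.71438323] scene [356.63956784 150.35044826]
hub [609.   50.9 105. ] top [315.63929166 196.56703999] scene [317.8020549  223.03560465]
-0.15 [[611.5, 71.2, 187.5], [603.8, 7.3, 177.8]]
-0.1 [[611.9, 75.2, 186.4], [604.2, 11.0, 179.9]]
-0.05 [[612.4, 79.2, 185.1], [604.7, 14.7, 181.8]]
bottle base approx [ 566.0882666  -161.19115757    0.        ]
cup [611.79681783 271.68479178  25.        ]
```

The measurements agree: the bar's free end triangulates to feeder (-56, 35) at z 215, against (-55, 35, 213) given. The spoke tips put the wheel at about -0.095. First I'll raise the tool, shut the fingers and align the yaw with the feeder (twist +25.6°).

```bash
cat > w.py <<'E'
# tool axes shift needed to bring TCP to feeder point (x,y,z)
from h import *
import sys
from scipy.spatial.transform import Rotation as Q
yaw=np.radians(-6.87);R=np.array([[np.cos(yaw),-np.sin(yaw)],[np.sin(yaw),np.cos(yaw)]]);o=np.array([539.5,59.3])
s=readout.state();p=np.array(s["eef_pos"]);T=Q.from_euler("xyz",s["tcp_rot"]).as_matrix()
print("t",round(s["t"],2),"tcp feeder",np.round([*(R.T@(p[:2]-o)),p[2]],1),"yaw err deg",np.degrees(s["tcp_rot"][2]-yaw).round(2),"F",np.round(s["ft_force"],1),"open",round(float(s["opening"]),2))
a=list(map(float,sys.argv[1:]))
for i in range(0,len(a),3): print(a[i:i+3],"dp",np.round(T.T@(np.r_[R@a[i:i+2]+o,a[i+2]]-p),1))
E
python3 -m jog '{"dp":[[0,0,-40],[0,0,-80],[0,0,-80],[0,0,-80],[0,0,-80],[0,0,-80]],"twist":[7,14,21,25.6,25.6,25.6],"claw":[1,1,1,1,1,1]}'; python3 w.py -25 -15 290 -25 -15 192
```

```text
t: 0.6
eef_pos: [200.6, -591.7, 294.2]
tcp_rot: [-3.141, 0.0, -0.117]
ft_force: [-0.2, 0.3, -0.1]
opening: 0.639
t 0.6 tcp feeder [-258.6 -686.9  294.2] yaw err deg 0.15 F [-0.2  0.3 -0.1] open 0.64
[-25.0, -15.0, 290.0] dp [ 235.4 -671.3    4.6]
[-25.0, -15.0, 192.0] dp [ 235.4 -671.2  102.6]
```

```bash
python3 -m jog '{"dp":[[25,-30,0],[50,-60,0],[75,-90,0],[100,-120,0],[120,-150,0],[140,-180,0],[160,-210,0],[180,-240,0]],"twist":[0,0,0,0,0,0,0,0],"claw":[1,1,1,1,1,1,1,1]}'; python3 -m jog '{"dp":[[8,-36,0],[16,-72,0],[24,-108,0],[32,-144,0],[40,-180,0],[48,-216,0],[55,-250,0],[55,-250,0]],"twist":[0,0,0,0,0,0,0,0],"claw":[1,1,1,1,1,1,1,1]}'; python3 w.py -25 -15 290 -25 -15 192
```

```text
t: 1.27
eef_pos: [408.9, -373.6, 294.1]
tcp_rot: [-3.141, 0.001, -0.117]
ft_force: [1.3, -0.7, 0.1]
opening: 0.073
t: 1.93
eef_pos: [493.5, -129.0, 294.2]
tcp_rot: [-3.14, 0.001, -0.113]
ft_force: [0.1, -0.7, 1.1]
opening: 0.007
t 1.93 tcp feeder [ -23.1 -192.5  294.2] yaw err deg 0.4 F [ 0.1 -0.7  1.1] open 0.01
[-25.0, -15.0, 290.0] dp [  -0.6 -177.5    4.5]
[-25.0, -15.0, 192.0] dp [  -0.6 -177.4  102.5]
```

```bash
python3 -m jog '{"dp":[[0,-35,0],[0,-70,0],[0,-105,0],[0,-140,0],[0,-165,0],[0,-177,0],[0,-177,0],[0,-177,0]],"twist":[0,0,0,0,0,0,0,0],"claw":[1,1,1,1,1,1,1,1]}'; python3 -m jog '{"dp":[[0,0,25],[0,0,50],[0,0,75],[0,0,95],[0,0,102],[0,0,102],[0,0,102]],"twist":[0,0,0,0,0,0,0],"claw":[1,1,1,1,1,1,1]}'; python3 w.py -25 60 192
python3 - <<'E'
from h import *
im=eyes.read_camera("scene");a=cv2.resize(im[90:290,230:430],None,fx=3,fy=3,interpolation=cv2.INTER_CUBIC)
cv2.imwrite("pics/c.png",a[:,:,::-1])
E
```

```text
t: 2.6
eef_pos: [513.7, 41.8, 294.2]
tcp_rot: [3.141, 0.001, -0.118]
ft_force: [-1.4, -0.5, 0.5]
opening: 0.008
t: 3.18
eef_pos: [514.2, 41.2, 193.2]
tcp_rot: [3.141, -0.0, -0.121]
ft_force: [0.1, 1.0, 1.3]
opening: 0.007
t 3.18 tcp feeder [-23.  -21.  193.2] yaw err deg -0.05 F [0.1 1.  1.3] open 0.01
[-25.0, 60.0, 192.0] dp [ -2.1 -81.    1.2]
```

View pics/c.png

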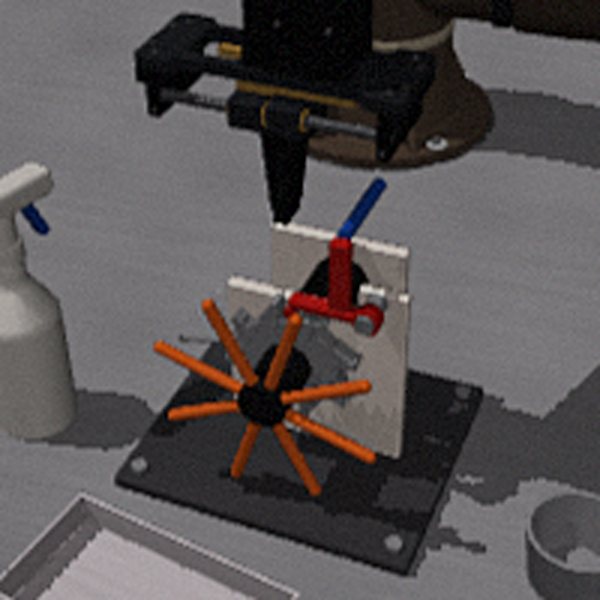

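The shut finger is at crop (285,220), left of the bar (350,210) and clear of everything. It tapers towards the tip, so I allow for a thinner contact. Now I'll push the bar level along +y.

```bash
python3 -m jog '{"dp":[[0,-7,0],[0,-14,0],[0,-21,0],[0,-28,0],[0,-34,0],[0,-40,0],[0,-46,0],[0,-52,0]],"twist":[0,0,0,0,0,0,0,0],"claw":[1,1,1,1,1,1,1,1]}';  python3 -m jog '{"dp":[[0,-5,0],[0,-10,0],[0,-15,0],[0,-20,0],[0,-25,0],[0,-30,0],[0,-35,0],[0,-35,0]],"twist":[0,0,0,0,0,0,0,0],"claw":[1,1,1,1,1,1,1,1]}'; python3 w.py 70 -65 290
python3 - <<'E'
from h import *
im=eyes.read_camera("scene");a=cv2.resize(im[90:290,230:430],None,fx=3,fy=3,interpolation=cv2.INTER_CUBIC)
cv2.imwrite("pics/d.png",a[:,:,::-1])
E
```

```text
t: 3.9
eef_pos: [520.1, 94.5, 192.6]
tcp_rot: [3.141, -0.0, -0.12]
ft_force: [-0.3, 0.2, 0.6]
opening: 0.006
t: 4.57
eef_pos: [524.3, 129.3, 192.6]
tcp_rot: [-3.142, -0.0, -0.119]
ft_force: [-0.2, -0.3, 0.5]
opening: 0.003
t 4.57 tcp feeder [-23.5  67.7 192.6] yaw err deg 0.02 F [-0.2 -0.3  0.5] open 0.0
[70.0, -65.0, 290.0] dp [ 93.4 132.7 -97.4]
```

View pics/d.png

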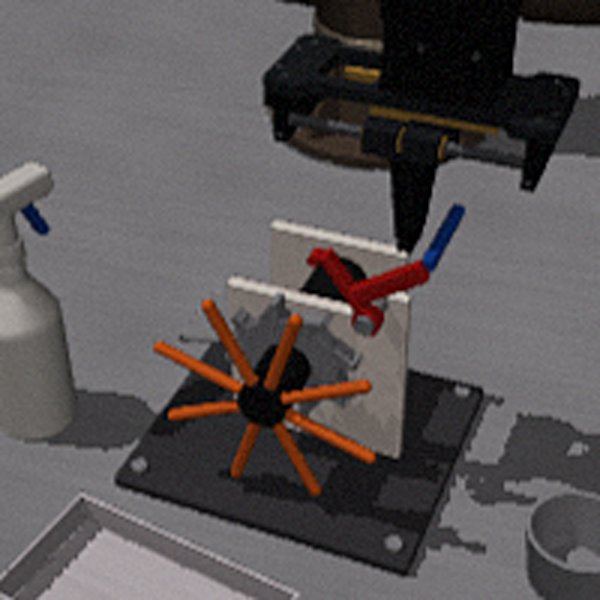

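The pawl is tipped over to its stop, with the bar now at about crop (445,235) and clear of the finger. The wheel hasn't moved. Next I'll back off, rise, and go over to the -y side of the upper spoke.

```bash
python3 -m jog '{"dp":[[0,15,0],[0,30,-15],[0,45,-50],[0,60,-90],[25,80,-97],[50,100,-97],[75,120,-97],[93,132,-97]],"twist":[0,0,0,0,0,0,0,0],"claw":[1,1,1,1,1,1,1,1]}';  python3 -m jog '{"dp":[[0,0,0],[0,0,0]],"twist":[0,0],"claw":[1,1]}'; python3 w.py 70 -65 290 70 -65 155
```

```text
t: 5.28
eef_pos: [602.0, -16.0, 289.9]
tcp_rot: [3.141, -0.001, -0.121]
ft_force: [0.4, 1.9, -0.6]
opening: 0.004
t: 5.45
eef_pos: [600.8, -14.4, 289.0]
tcp_rot: [3.142, 0.001, -0.122]
ft_force: [-0.3, -0.1, -0.3]
opening: 0.005
t 5.45 tcp feeder [ 69.7 -65.8 289. ] yaw err deg -0.09 F [-0.3 -0.1 -0.3] open 0.0
[70.0, -65.0, 290.0] dp [ 0.3 -0.8 -1. ]
[70.0, -65.0, 155.0] dp [  0.5  -0.8 134. ]
```

```bash
python3 -m jog '{"dp":[[0,0,30],[0,0,60],[0,0,90],[0,0,115],[0,0,130],[0,0,134],[0,0,134],[0,0,134]],"twist":[0,0,0,0,0,0,0,0],"claw":[1,1,1,1,1,1,1,1]}';  python3 w.py; python3 -m jog '{"dp":[[0,-7,0],[0,-14,0],[0,-21,0],[0,-28,0],[0,-34,0],[0,-40,0],[0,-46,0],[0,-52,0]],"twist":[0,0,0,0,0,0,0,0],"claw":[1,1,1,1,1,1,1,1]}';python3 -m jog '{"dp":[[0,0,0],[0,0,0]],"twist":[0,0],"claw":[1,1]}'; python3 w.py
python3 - <<'E'
from h import *
im=eyes.read_camera("scene");a=cv2.resize(im[140:290,260:400],None,fx=4,fy=4,interpolation=cv2.INTER_CUBIC)
cv2.imwrite("pics/e.png",a[:,:,::-1])
E
```

```text
t: 6.12
eef_pos: [600.9, -13.2, 156.7]
tcp_rot: [3.142, -0.001, -0.119]
ft_force: [0.1, -0.5, -0.4]
opening: 0.005
t 6.12 tcp feeder [ 69.6 -64.7 156.7] yaw err deg 0.02 F [ 0.1 -0.5 -0.4] open 0.01
t: 6.78
eef_pos: [607.0, 38.7, 155.6]
tcp_rot: [3.142, 0.0, -0.12]
ft_force: [-0.6, -1.6, 1.2]
opening: 0.006
t: 6.95
eef_pos: [606.8, 38.5, 155.3]
tcp_rot: [-3.141, 0.001, -0.12]
ft_force: [-0.8, 0.1, 0.3]
opening: 0.002
t 6.95 tcp feeder [ 69.3 -12.6 155.3] yaw err deg 0.02 F [-0.8  0.1  0.3] open 0.0
```

View pics/e.png

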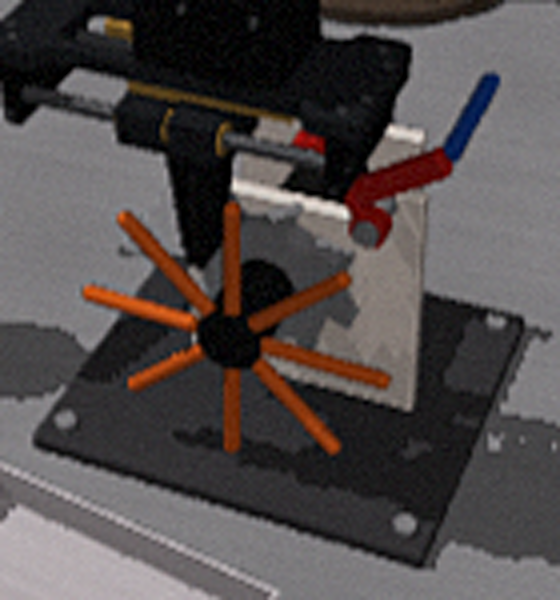

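The finger tip at crop (195,265) has pushed the spoke to upright at (232,205), and the pawl is still up. To measure the wheel angle, I'll cast the orange pixels onto the spoke plane.

```bash
cat > ang.py <<'E'
from h import *
import sys
yaw=np.radians(-6.87);R=np.array([[np.cos(yaw),-np.sin(yaw)],[np.sin(yaw),np.cos(yaw)]]);o=np.array([539.5,59.3])
im=cv2.imread(sys.argv[1])[:,:,::-1].copy() if len(sys.argv)>1 else eyes.read_camera("scene")
m=eyes.camera_model("scene");b=hsv(im,(4,150,60),(16,255,255))
n=np.r_[R@[1,0],0];h=np.r_[R@[70,0]+o,105]
ys,xs=np.nonzero(b);P=[]
for x,y in zip(xs,ys):
    c,d=ray(m,(x,y));X=c+d*(n@(h-c))/(n@d);P.append([R.T[1]@(X[:2]-o),X[2]-105])
P=np.array(P);r=np.hypot(*P.T);P=P[(r>30)&(r<95)]
for it in range(4):   # refine centre too
    a=np.arctan2(P[:,0],P[:,1]);ph=np.angle(np.exp(8j*a).mean())/8   # mod 45deg
    k=np.round((a-ph)/(np.pi/4));t=ph+k*np.pi/4;N=np.c_[np.cos(t),-np.sin(t)];e=(P*N).sum(1)
    dc=np.linalg.lstsq(N,e,rcond=None)[0];P=P-dc
w=ph-np.pi/8;print("n",len(P),"w candidates",[round(w+j*np.pi/4,3) for j in(0,1,2)],"last centre shift",dc.round(2),"rms off line",round(e.std(),2))
E
python3 ang.py pics/scene0.png; python3 ang.py; python3 w.py
```

```text
n 774 w candidates [np.float64(-0.089), np.float64(0.696), np.float64(1.482)] last centre shift [-0.  0.] rms off line 3.19
n 750 w candidates [np.float64(-0.366), np.float64(0.42), np.float64(1.205)] last centre shift [-0.  0.] rms off line 3.13
t 7.05 tcp feeder [ 69.4 -13.1 155.3] yaw err deg -0.01 F [0.2 0.7 0.2] open 0.0
```

The wheel reads 0.42, and the start image gives -0.09, which matches my first estimate. The target is about 0.66, so another 11–12 mm.

```bash
python3 -m jog '{"dp":[[0,-3,0],[0,-6,0],[0,-9,0],[0,-11,0],[0,-11,0],[0,-11,0]],"twist":[0,0,0,0,0,0],"claw":[1,1,1,1,1,1]}'; python3 ang.py; python3 w.py
```

```text
t: 7.55
eef_pos: [608.4, 49.1, 155.6]
tcp_rot: [-3.141, -0.0, -0.12]
ft_force: [0.1, -0.3, 0.4]
opening: 0.003
n 759 w candidates [np.float64(-0.23), np.float64(0.555), np.float64(1.341)] last centre shift [-0.  0.] rms off line 3.16
t 7.6 tcp feeder [ 69.6  -1.9 155.7] yaw err deg -0.0 F [-0.5 -0.1  1.1] open 0.0
```

```bash
python3 -m jog '{"dp":[[0,-2,0],[0,-4,0],[0,-6,0],[0,-6,0],[0,-6,0],[0,-6,0]],"twist":[0,0,0,0,0,0],"claw":[1,1,1,1,1,1]}'; python3 ang.py; python3 w.py
```

```text
t: 8.1
eef_pos: [609.1, 55.0, 155.6]
tcp_rot: [-3.141, -0.0, -0.12]
ft_force: [0.0, -1.3, 0.0]
opening: 0.002
n 772 w candidates [np.float64(-0.137), np.float64(0.649), np.float64(1.434)] last centre shift [-0.  0.] rms off line 3.19
t 8.15 tcp feeder [ 69.6   4.  155.7] yaw err deg -0.01 F [-0.7 -0.6  0.5] open 0.01
```

The wheel is at 0.65, mid-window. I'll back off 8 mm, rise, and go round to the bar's +y side.

```bash
python3 -m jog '{"dp":[[0,4,0],[0,8,0],[0,8,-10],[0,8,-40],[0,8,-75],[0,8,-110],[0,8,-135],[0,8,-135]],"twist":[0,0,0,0,0,0,0,0],"claw":[1,1,1,1,1,1,1,1]}'; python3 ang.py; python3 w.py -25 130 290
```

```text
t: 8.82
eef_pos: [609.5, 46.8, 297.2]
tcp_rot: [-3.141, -0.009, -0.12]
ft_force: [-0.2, -0.6, 0.8]
opening: 0.004
n 787 w candidates [np.float64(-0.139), np.float64(0.646), np.float64(1.432)] last centre shift [-0.  0.] rms off line 3.24
t 8.87 tcp feeder [ 70.3  -4.2 294.1] yaw err deg -0.02 F [ 0.5 -0.4 -1.3] open 0.0
[-25.0, 130.0, 290.0] dp [ -95.3 -134.1    3.7]
```

```bash
python3 -m jog '{"dp":[[-20,-28,0],[-40,-56,0],[-60,-84,0],[-80,-112,0],[-95,-134,0],[-95,-134,0],[-95,-134,0]],"twist":[0,0,0,0,0,0,0],"claw":[1,1,1,1,1,1,1]}'; python3 w.py -25 130 186 -25 70 186;  python3 -m jog '{"dp":[[0,0,25],[0,0,50],[0,0,75],[0,0,95],[0,0,104],[0,0,104],[0,0,104]],"twist":[0,0,0,0,0,0,0],"claw":[1,1,1,1,1,1,1]}'; python3 w.py -25 75 186
python3 - <<'E'
from h import *
im=eyes.read_camera("scene");a=cv2.resize(im[90:290,230:430],None,fx=3,fy=3,interpolation=cv2.INTER_CUBIC)
cv2.imwrite("pics/f.png",a[:,:,::-1])
E
```

```text
t: 9.45
eef_pos: [529.0, 192.1, 290.1]
tcp_rot: [3.141, 0.001, -0.118]
ft_force: [1.0, 0.2, -1.0]
opening: 0.002
t 9.45 tcp feeder [-26.3 130.6 290.1] yaw err deg 0.12 F [ 1.   0.2 -1. ] open 0.0
[-25.0, 130.0, 186.0] dp [  1.4   0.5 104.1]
[-25.0, 70.0, 186.0] dp [  1.3  60.5 104.1]
t: 10.03
eef_pos: [530.3, 190.7, 186.8]
tcp_rot: [3.141, 0.0, -0.121]
ft_force: [-0.0, 0.5, -0.1]
opening: 0.005
t 10.03 tcp feeder [-24.9 129.4 186.8] yaw err deg -0.05 F [-0.   0.5 -0.1] open 0.0
[-25.0, 75.0, 186.0] dp [-0.1 54.4  0.8]
```

View pics/f.png

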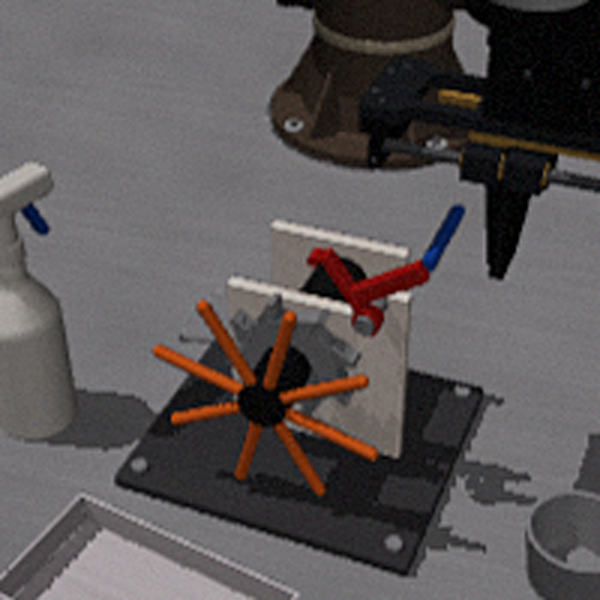

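The finger is at crop (497,275), on the +y side of the bar, and the pawl is still up. Now I'll push along -y.

```bash
python3 -m jog '{"dp":[[0,6,0],[0,12,0],[0,17,0],[0,22,0],[0,27,0],[0,32,0],[0,36,0],[0,40,0]],"twist":[0,0,0,0,0,0,0,0],"claw":[1,1,1,1,1,1,1,1]}'; python3 -m jog '{"dp":[[0,4,0],[0,8,0],[0,12,0],[0,16,0],[0,20,0],[0,20,0],[0,20,0],[0,20,0]],"twist":[0,0,0,0,0,0,0,0],"claw":[1,1,1,1,1,1,1,1]}'; python3 w.py;  python3 -m jog '{"dp":[[0,-10,0],[0,-25,-5],[0,-45,-25],[0,-60,-60],[0,-60,-95],[0,-60,-95],[0,-60,-95],[0,-60,-95]],"twist":[0,0,0,0,0,0,0,0],"claw":[1,1,1,1,1,1,1,1]}';python3 w.py; python3 ang.py
python3 - <<'E'
from h import *
S,T=eyes.read_camera("scene"),eyes.read_camera("top");c=[]
for im,(x0,y0,x1,y1),n in((S,(270,130,400,290),"scene"),(T,(240,180,375,290),"top")):
    b=hsv(im,(100,120,50),(130,255,255));ys,xs=np.nonzero(b[y0:y1,x0:x1]);c.append((xs.mean()+x0,ys.mean()+y0))
print("bar px",c,"was (350.5,158.8) (297.2,231.2)",tri([eyes.camera_model("scene"),eyes.camera_model("top")],c))
a=cv2.resize(S[130:290,230:430],None,fx=3.5,fy=3.5,interpolation=cv2.INTER_CUBIC)
cv2.imwrite("pics/g.png",a[:,:,::-1])
E
```

```text
t: 10.75
eef_pos: [525.0, 151.1, 186.7]
tcp_rot: [3.142, -0.0, -0.12]
ft_force: [-0.0, 0.3, -0.0]
opening: 0.005
t: 11.42
eef_pos: [522.6, 131.8, 186.6]
tcp_rot: [3.142, 0.0, -0.12]
ft_force: [-0.3, 0.8, 0.1]
opening: 0.003
t 11.42 tcp feeder [-25.4  69.9 186.6] yaw err deg -0.01 F [-0.3  0.8  0.1] open 0.0
t: 12.08
eef_pos: [529.4, 191.7, 281.0]
tcp_rot: [3.141, 0.001, -0.12]
ft_force: [-0.3, -0.3, 0.3]
opening: 0.004
t 12.08 tcp feeder [-25.9 130.3 281. ] yaw err deg 0.02 F [-0.3 -0.3  0.3] open 0.0
n 787 w candidates [np.float64(-0.139), np.float64(0.646), np.float64(1.432)] last centre shift [-0.  0.] rms off line 3.22
bar px [(np.float64(350.3142857142857), np.float64(159.03809523809525)), (np.float64(297.07650273224044), np.float64(230.9672131147541))] was (350.5,158.8) (297.2,231.2) (array([522.89294829,  95.94240793, 212.27706038]), [np.float64(0.6950875120149855), np.float64(0.6950875120149623)])
```

View pics/g.png

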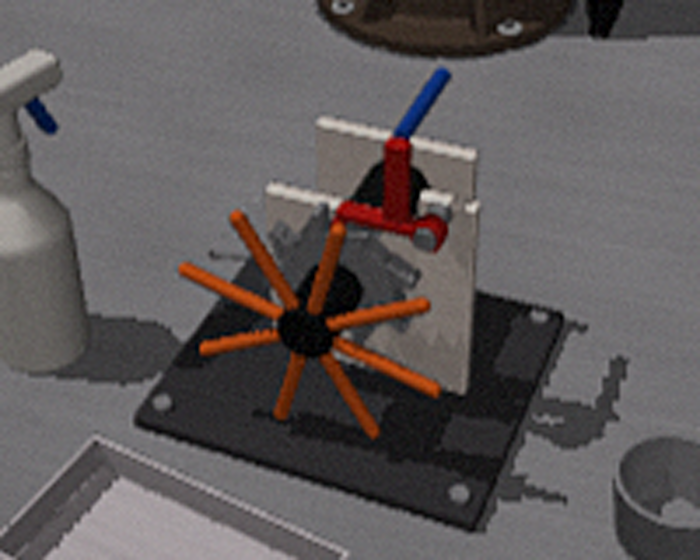

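The bar is back within 0.3 px of its seated position in both views, so the pawl is seated. The wheel reads 0.646 and the tool is clear, so I'm handing in.

```bash
python3 -c "from cell import job_done; job_done()"
```

```text
the job is handed in; nothing more can be done
```

The job is done and handed in at about 12 s of the 58 s allowed; no verdict is reported. With the shut fingertip I tipped the pawl up by its bar and pushed an upper spoke in three short steps, so the wheel went from about -0.09 to 0.65 rad. I then tipped the pawl down from its other side and came away.

**Last checks**
- **Wheel:** it reads 0.646 rad (needed 0.53 to 0.83). The reading was the same before and after the pawl came down.
- **Pawl:** the bar is within 0.3 px of its original seated place in both the scene and top views, and triangulates to z 212 mm against 213 mm given.
- **Robot:** the tool is about 280 mm up and clear of everything. The forces I read after each move stayed under 2.5 N, though I did not log peaks within a move.
- **Bottle, cup and tray:** they look unmoved in the pictures, but I did not measure them.

One check disagreed along the way. My first triangulation of the bar paired its ends the wrong way round and missed by more than 11 mm; pairing them correctly brought the error under 1 mm before I moved anything.

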